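# Find the rocking cover on the conditioning block and press it home

## Task

One of the four covers on the specimen-conditioning block is not home and rocks. Press lightly on the rims of the covers with a fingertip until you find the one that tips under the finger, then push that cover down by its raised centre pad, without excessive force, until it lies flat and as low as the others. Do not press the centre pads of covers that are already home, lift no cover, and leave the small parts around the block where they are.

Things in the scene. Friction and masses are not known exactly. Their poses are not given: they have to be found in the camera images.
- block: Bare aluminium specimen-conditioning block, fixed to the worktop, 200 x 200 mm and 30 mm high. Origin at the centre of its underside, z up, x and y along its sides. In its top are four square pockets, 87 x 87 mm and 10 mm deep (floor 20 mm above the worktop), centred 47 mm either way from the middle in x and y.
- cover_1: Loose grey plastic cover, 84 x 84 x 13 mm, about 0.13 kg, in the block's pocket at -x, +y (block axes); all four are identical. Origin: centre of its underside, z up, sides along the block's. Home, it lies on the pocket floor, its top face 33 mm above the worktop. The loose one (any of the four) rests 3.5 mm higher on a hidden 18 mm stopper under its middle.
- pad_1: Round aluminium centre pad on cover_1, fixed to it, 24 mm across, 3 mm high; origin at the middle of its foot, 13 mm above the cover's origin. If the cover is loose, 1 to 5 N on its rim (30 mm or more from its centre) tips it 0.06 to 0.1 rad, and it levels when let go; about 12 N on the pad drive the stopper down for good, and the cover is home.
- cover_2: Loose grey plastic cover, 84 x 84 x 13 mm, about 0.13 kg, in the block's pocket at -x, -y (block axes); all four are identical. Origin: centre of its underside, z up, sides along the block's. Home, it lies on the pocket floor, its top face 33 mm above the worktop. The loose one (any of the four) rests 3.5 mm higher on a hidden 18 mm stopper under its middle.
- pad_2: Round aluminium centre pad on cover_2, fixed to it, 24 mm across, 3 mm high; origin at the middle of its foot, 13 mm above the cover's origin. If the cover is loose, 1 to 5 N on its rim (30 mm or more from its centre) tips it 0.06 to 0.1 rad, and it levels when let go; about 12 N on the pad drive the stopper down for good, and the cover is home.
- cover_3: Loose grey plastic cover, 84 x 84 x 13 mm, about 0.13 kg, in the block's pocket at +x, +y (block axes); all four are identical. Origin: centre of its underside, z up, sides along the block's. Home, it lies on the pocket floor, its top face 33 mm above the worktop. The loose one (any of the four) rests 3.5 mm higher on a hidden 18 mm stopper under its middle.
- pad_3: Round aluminium centre pad on cover_3, fixed to it, 24 mm across, 3 mm high; origin at the middle of its foot, 13 mm above the cover's origin. If the cover is loose, 1 to 5 N on its rim (30 mm or more from its centre) tips it 0.06 to 0.1 rad, and it levels when let go; about 12 N on the pad drive the stopper down for good, and the cover is home.
- cover_4: Loose grey plastic cover, 84 x 84 x 13 mm, about 0.13 kg, in the block's pocket at +x, -y (block axes); all four are identical. Origin: centre of its underside, z up, sides along the block's. Home, it lies on the pocket floor, its top face 33 mm above the worktop. The loose one (any of the four) rests 3.5 mm higher on a hidden 18 mm stopper under its middle.
- pad_4: Round aluminium centre pad on cover_4, fixed to it, 24 mm across, 3 mm high; origin at the middle of its foot, 13 mm above the cover's origin. If the cover is loose, 1 to 5 N on its rim (30 mm or more from its centre) tips it 0.06 to 0.1 rad, and it levels when let go; about 12 N on the pad drive the stopper down for good, and the cover is home.
- nut_1: Loose steel hexagon nut, 19 x 22 x 10 mm, right of the block; bystander. Origin at the centre of its underside.
- nut_2: Another such nut, right of the block; bystander. Origin at the centre of its underside.
- gauge_block_3: Small steel gauge block, 30 x 20 x 9 mm, left of the block; bystander. Origin at the centre of its underside.
- coupon_4: Square steel coupon, 50 x 50 x 10 mm, left of the block; bystander. Origin at the centre of its underside.
- white_box: Small white parts box, 35 x 63 x 24 mm, right of the block; bystander. Origin at the centre of its underside.
Not all that is in view belongs to the job. Leave any black or green look-alike of the cover_4 alone.

How it is judged:
By the outcome, as a careful person would: the job done as asked, in the order asked, and still so for the second after the job is handed in, with the robot touching nothing.
It also fails if it takes over 53 s, if anything falls off the work surface, if the arm or the gripper's body presses on something with over 40 N, if the wrist force passes 120 N, or if a joint passes its speed limit or range.

## Robot

A 6-joint arm with a two-finger parallel gripper is mounted at the origin on a cart in front of the work surface, level with it; the furniture and walls round the work are solid. World frame = base frame: x ahead of the robot, y to its left, z up, the work surface at z = 0. Lengths are in mm, angles in rad, forces in N, time in s.
With the tool pointing down it reaches from about 200 to 875 mm from the base axis. Payload 3.4 kg.
Tool frame: the origin (TCP) lies on the centre line of the jaws, within the pads' length; the fingertips stand 8 mm ahead of it and the grasp point (between the pads) lies 11 mm behind it; z points along the fingers, y is the line along which they close (so a half turn about z gives the same grasp; the last joint's range is limited). The gripper opens to 94 mm and grips with 3 to 60 N. Pads are 16 mm wide; open, the fingers measure 119 mm over their backs; the gripper's body (75 mm by 177 mm) begins 78 mm behind the grasp point.
Start: joints at [-1.338, 0.276, 1.505, -0, 1.361, -0.121], TCP at [199.218, -539.423, 213.493] pointing down, gripper open.
Joint ranges: [-2.89, 2.89], [-0.75, 2.08], [0.22, 2.7], [-1.18, 4.32], [0.11, 2.71], [-2.7, 2.7]. Speed limits (rad/s): [2.57, 2.57, 3.14, 3.14, 3.14, 3.14].

## Interface

Orientations are given as a unit quaternion [w, x, y, z].
In Python, from bench import env gives the robot as it stands.
- The arm moves only by the tool servo_tool, never from a script. Its argument "rows" is one flat list of numbers, 7 for each row, row after row: the shift along the tool's x, y, z in units of 100 mm (1.0 is 100 mm), then the turn, a rotation vector about the tool's x, y, z in units of pi rad (1.0 is pi rad), then the gripper's target within -1 to 1 (shut at 1, half-way at 0, fully open at -1). A call has 1 to 12 rows; each row is the pose to reach, as a shift and turn from the pose commanded when the call began, along the tool's axes at that moment, turning the shorter way round; what a row does not reach only later rows make up. A row lasts 1/10 s, in which the tool goes at most 50 mm and 8.59 degrees, less where a joint would pass 70% of its speed; a pose out of reach is approached as far as the arm can. A call with a number of a shift or a turn outside -1 to 1 is refused whole. A call with a gripper value outside its range is refused whole. The fingers move at their own pace and stop on an object; the grip force is fixed at half the most. Time passes only in rows, so rows that repeat a pose let the fingers close. It gives the time, the measured TCP pose, the force, the opening and the grip force at its end, in the units of the state.
- env.observe(): the state, without advancing time (a new reading comes with each control period).
- env.get_image(name): name is "side" or "top" or "wrist"; returns a dict with "image" (384x512x3 uint8, blue, green, red), "depth" (384x512 float32, mm along the optical axis (not along the pixel's ray), 0 where there is no reading), "vfov" (degrees; the focal length in pixels is half the picture's height over the tangent of half this angle, whatever the lens; pixels are square), "cx", "cy" (the principal point, pixels), "R" (3x3) and "t" (3): a world point X has camera coordinates R X + t. Camera axes: x right, y down, z forward; pixel columns grow to the right and rows downward; lengths in mm; the calibration is good to about 2 mm. A picture is of the moment at which its call begins.
- env.job_done(): hands the job in; it is judged then, once.
Trained networks look in a picture, given as the dict that the camera call returned (one of the last four; its "shot" number tells which), for a name from the list of things; names that differ only in an ending like _2 or _b are one class to them, and where a whole thing is asked for, a point or a joint stands for the part that bears it (a point fixed in the world has none). Each returns a list of dicts, best first, with "conf" (0 to 1); they miss things now and then, are a little off and sometimes report something else, mostly with a low value. They report only what shows in the picture. A call takes as long as a camera call. They do not tell look-alikes from the thing itself.
- env.regions_of(picture, label): "pixels" (384x512 bool, what is visible of it) and "rect" ([left, top, right, bottom] in pixels, round what is visible of it).
The state is a dict: "clock": time; "joints": joint angles; "qvel": joint speeds; "joint_efforts": joint torques, N m; "position": TCP position; "eef_rot": TCP orientation; "force": force on the tool from outside, world axes, zero at the start; "moment": the same for the moment, N m; "finger_gap": opening from 0.0 (shut) to 1.0 (fully open); "finger_force": force on a finger pad.
Only numpy, scipy, OpenCV 4.12 (cv2) and the standard library are available. Lean on these libraries where they do the work, as an engineer would, in place of code of your own. Each camera call takes 0.05 s, during which the arm holds its last target. There are 200 camera calls.

## Working session

There is one attempt and no reset: what is moved stays moved. The work goes in short steps, Python scripts to look and compute and a tool call to move; the robot and the scene stay as the last step left them, time stands still between calls to the robot, and variables do not carry over. Pictures are saved under pics/ and viewed, at most 10 in all, crops included, and the job is handed in when it is done.

Besides the shell and the picture viewer there is one more tool, called after "Emit:" by a JSON object that holds its "fn" and its "kwargs". servo_tool: Moves the arm, as the interface text tells. Shifts and turns lie within -1 to 1; 1 stands for 100 mm of shift or pi rad of turn. Its arguments: {"type":"object","properties":{"rows":{"type":"array","items":{"type":"number"}}},"required":["rows"]}

```bash
mkdir -p pics; cat > h.py <<'E'
import numpy as np, cv2
from bench import env
def cloud(p):
    d=p["depth"]; h,w=d.shape; f=h/2/np.tan(np.radians(p["vfov"])/2)
    u,v=np.meshgrid(np.arange(w),np.arange(h))
    c=np.stack([(u-p["cx"])/f*d,(v-p["cy"])/f*d,d],-1)
    W=(c-np.array(p["t"]))@np.array(p["R"]); W[d==0]=np.nan
    return W
E
python3 - <<'E'
from h import *
o=env.observe(); print({k:np.round(o[k],3).tolist() for k in("clock","position","eef_rot","force","joints")})
ims=[]
for n in("top","side"):
    p=env.get_image(n); ims.append(p["image"]); W=cloud(p)
    for l in("block","cover_1","pad_1","white_box","nut_1","coupon_4","gauge_block_3"):
        for r in env.regions_of(p,l):
            m=r["pixels"]; print(n,l,round(r["conf"],2),np.round(r["rect"]).tolist(),np.round(np.nanmedian(W[m],0),1),m.sum())
    np.savez(n,W=W,im=p["image"])
cv2.imwrite("pics/a.png",cv2.resize(np.vstack(ims),(800*512//1024*1,600)))
cv2.imwrite("pics/top.png",cv2.resize(ims[0],(800,600)));cv2.imwrite("pics/side.png",cv2.resize(ims[1],(800,600)))
E
```

```text
{'clock': 0.0, 'position': [199.081, -538.859, 212.609], 'eef_rot': [-0.001, 0.984, 0.176, -0.0], 'force': [0.119, 0.433, 0.974], 'joints': [-1.338, 0.277, 1.506, 0.0, 1.361, -0.121]}
top block 0.75 [210.0, 139.0, 310.0, 234.0] [552.  -47.   29.7] 2256
top cover_1 0.89 [253.0, 188.0, 295.0, 229.0] [500.9 -80.2  33.3] 1253
top cover_1 0.83 [334.0, 109.0, 368.0, 147.0] [ 699.4 -273.9   13.2] 1149
top cover_1 0.76 [268.0, 147.0, 304.0, 192.0] [ 591.5 -102.1   36.8] 1214
top cover_1 0.68 [218.0, 180.0, 257.0, 219.0] [522.2  11.4  33.1] 1271
top cover_1 0.59 [226.0, 144.0, 267.0, 179.0] [613.5 -11.   33.5] 1106
top cover_1 0.55 [327.0, 242.0, 367.0, 279.0] [ 374.  -244.5   13.2] 1270
top pad_1 0.53 [234.0, 194.0, 244.0, 205.0] [523.7  11.3  36.2] 79
top pad_1 0.52 [350.0, 119.0, 356.0, 130.0] [ 701.6 -275.7   16.3] 71
top pad_1 0.44 [272.0, 202.0, 283.0, 210.0] [500.9 -80.9  36.4] 75
top pad_1 0.44 [283.0, 166.0, 288.0, 174.0] [ 592.3 -102.3   39.7] 58
top white_box 0.95 [311.0, 163.0, 342.0, 179.0] [ 585.7 -204.3   22.6] 410
top white_box 0.36 [198.0, 184.0, 205.0, 199.0] [543.9 100.7   
[... 680 characters left out ...]
, 200.0, 297.0, 235.0] [ 590.  -106.5   38.7] 1023
side cover_1 0.58 [318.0, 266.0, 364.0, 308.0] [ 698.  -281.    15.1] 1585
side pad_1 0.57 [273.0, 214.0, 284.0, 220.0] [ 590.4 -102.2   41.7] 55
side pad_1 0.55 [170.0, 270.0, 182.0, 282.0] [ 372.9 -243.5   17.9] 96
side pad_1 0.52 [334.0, 277.0, 347.0, 284.0] [ 700.1 -274.5   18. ] 93
side white_box 0.78 [273.0, 245.0, 288.0, 272.0] [ 584.5 -214.5   24.6] 435
side white_box 0.65 [280.0, 170.0, 298.0, 179.0] [632.7  90.1  12.6] 171
side nut_1 0.58 [247.0, 246.0, 252.0, 257.0] [ 522.2 -180.3   10. ] 47
side nut_1 0.45 [215.0, 245.0, 224.0, 252.0] [ 452.5 -165.4   10.8] 64
side coupon_4 0.18 [240.0, 186.0, 253.0, 189.0] [523.2  11.   38.5] 47
```

View image.

View pics/top.png

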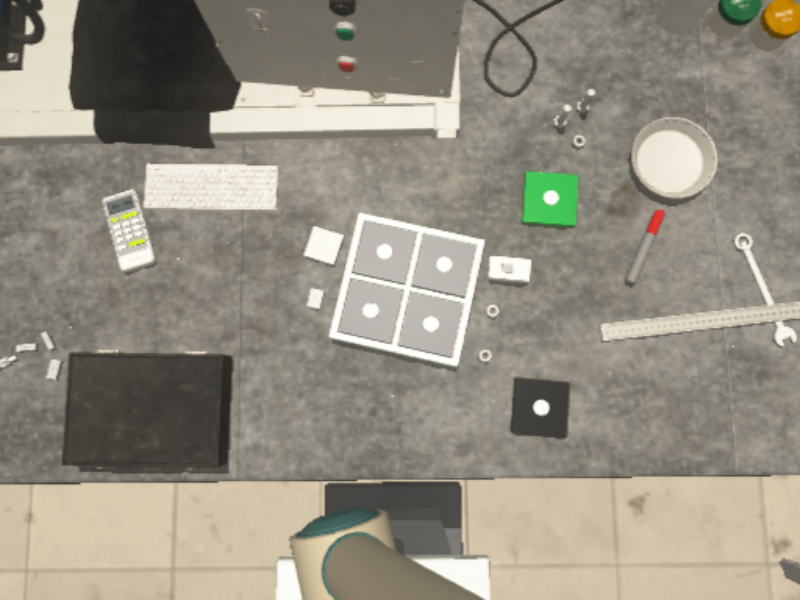

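```bash
python3 - <<'E'
from h import *
W=np.load("top.npz")["W"]; S=np.load("side.npz")["W"]
# block yaw + per-cover plane medians (top and side)
C=np.array([[500.9,-80.5],[592,-102.2],[523.2,11.3],[612.5,-11.8]])
print(C.mean(0)); 
a=[C[1]-C[0],C[3]-C[2]]; b=[C[2]-C[0],C[3]-C[1]]
print([np.arctan2(*v[::-1]) for v in a],[np.arctan2(-v[0],v[1]) for v in b])
for c in C:
    for X in(W,S):
        r=np.linalg.norm(X[...,:2]-c,axis=-1); m=(r>16)&(r<36); P=X[m]; k=P[:,2]>20
        P=P[k]; A=np.c_[P[:,:2]-c,np.ones(len(P))]; s=np.linalg.lstsq(A,P[:,2],rcond=None)[0]; print(c,np.round(s,3),np.std(P[:,2]-A@s).round(2))
p=np.load("top.npz")["im"][130:245,190:320]; cv2.imwrite("pics/crop.png",cv2.resize(p,None,fx=5,fy=5,interpolation=cv2.INTER_CUBIC))
E
```

```text
[557.15 -45.8 ]
[np.float64(-0.23384211240795338), np.float64(-0.25312994196349586)] [np.float64(-0.2383035376235062), np.float64(-0.22299842970478734)]
[500.9 -80.5] [ 1.0000e-03 -2.0000e-03  3.3206e+01] 1.94
[500.9 -80.5] [1.0000e-03 1.0000e-03 3.5317e+01] 1.15
[ 592.  -102.2] [-3.0000e-03  2.0000e-03  3.6858e+01] 1.88
[ 592.  -102.2] [ 3.0000e-03 -2.0000e-03  3.8767e+01] 1.18
[523.2  11.3] [0.0000e+00 2.0000e-03 3.3154e+01] 1.9
[523.2  11.3] [ 7.0000e-03 -1.0000e-03  3.5499e+01] 1.22
[612.5 -11.8] [ 5.0000e-03 -3.0000e-03  3.3343e+01] 1.98
[612.5 -11.8] [-1.0000e-03 -1.0000e-03  3.5345e+01] 1.2
```

View pics/side.png

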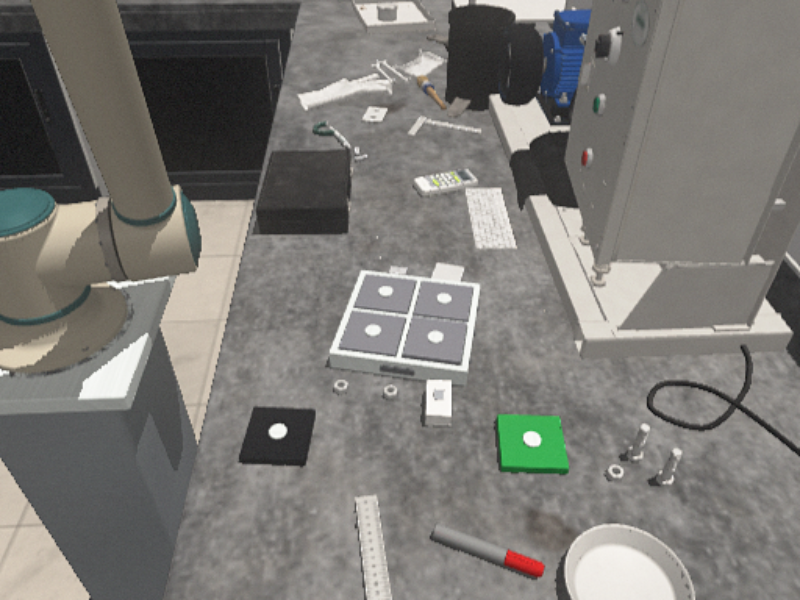

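View pics/crop.png

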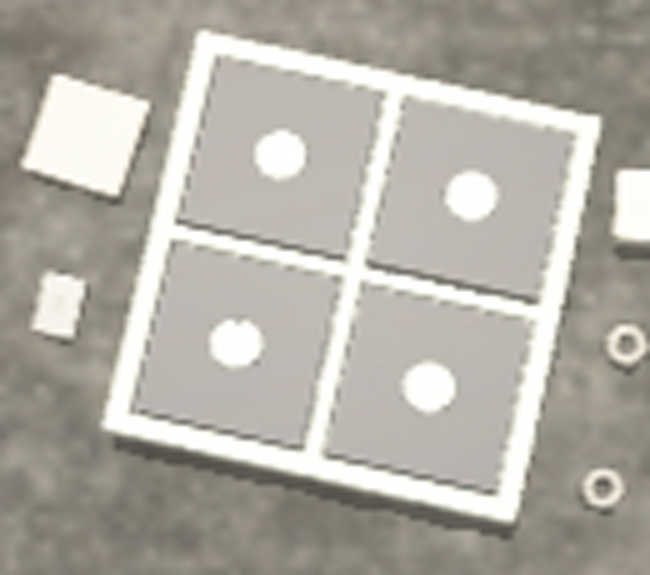

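Emit:
{"fn": "servo_tool", "kwargs": {"rows": [1,-0.5,0,0,0,-0.312,1,1,-0.5,0,0,0,-0.312,1,1,-0.5,0,0,0,-0.312,1,1,-0.5,0,0,0,-0.312,1,1,-0.5,0,0,0,-0.312,1,1,-0.5,0,0,0,-0.312,1,1,-0.5,0,0,0,-0.312,1,1,-0.5,0,0,0,-0.312,1,1,-0.5,0,0,0,-0.312,1,1,-0.5,0,0,0,-0.312,1]}}

```text
clock: 1.8
position: [275.7, -457.9, 213.5]
eef_rot: [0.0, 0.786, 0.618, -0.0]
force: [1.0, -0.2, -0.0]
finger_gap: 0.183
finger_force: 0.0
```

Top-down, the block's four covers have pads at crop (280,155), (471,195), (236,342) and (429,386). The candidates are these four, plus the green (551,198) and black (541,408) look-alikes on the bench. The upper-right cover, block +x −y = cover_4, reads 3.5 mm higher than the other three in both cameras. I will test its rim first.

Emit:
{"fn": "servo_tool", "kwargs": {"rows": [0.5,0.28,0,0,0,0,1,1,0.56,0,0,0,0,1,1,0.56,0,0,0,0,1]}}

```text
clock: 2.1
position: [355.5, -370.7, 213.5]
eef_rot: [-0.0, 0.785, 0.619, 0.001]
force: [-0.2, -0.4, 0.9]
finger_gap: 0.007
finger_force: 0.0
```

Emit:
{"fn": "servo_tool", "kwargs": {"rows": [0.5,0.28,0,0,0,0,1,1,0.56,0,0,0,0,1,1,0.56,0,0,0,0,1]}}

```text
clock: 2.4
position: [433.6, -287.0, 213.6]
eef_rot: [0.0, 0.785, 0.62, 0.001]
force: [-0.1, -0.2, -0.7]
finger_gap: 0.002
finger_force: 0.0
```

Emit:
{"fn": "servo_tool", "kwargs": {"rows": [0.5,0.28,0.3,0,0,0,1,1,0.56,0.5,0,0,0,1,1,0.56,0.7,0,0,0,1,1,0.56,0.7,0,0,0,1]}}

```text
clock: 2.8
position: [508.4, -203.2, 140.0]
eef_rot: [-0.003, 0.785, 0.62, -0.001]
force: [-0.6, 0.2, -0.5]
finger_gap: 0.006
finger_force: 0.0
```

Emit:
{"fn": "servo_tool", "kwargs": {"rows": [0.4,0.28,0.3,0,0,0,1,0.81,0.55,0.6,0,0,0,1,0.81,0.55,0.7,0,0,0,1,0.81,0.55,0.7,0,0,0,1,0.81,0.55,0.7,0,0,0,1,0.81,0.55,0.7,0,0,0,1]}}

```text
clock: 3.4
position: [581.8, -141.8, 75.1]
eef_rot: [0.001, 0.786, 0.618, 0.0]
force: [-0.4, 0.4, 0.2]
finger_gap: 0.005
finger_force: 0.0
```

```bash
python3 - <<'E'
from h import *
o=env.observe(); print({k:np.round(o[k],3).tolist() for k in("clock","position","eef_rot","force","joints")})
p=env.get_image("wrist"); W=cloud(p); np.savez("w1",W=W,im=p["image"])
for l in("cover_1","pad_1"):
    for r in env.regions_of(p,l):
        m=r["pixels"]; q=W[m]; print(l,round(r["conf"],2),np.round(r["rect"]).tolist(),np.round(np.nanmedian(q,0),1),m.sum())
cv2.imwrite("pics/w1.png",p["image"])
E
```

```text
{'clock': 3.4, 'position': [581.801, -141.823, 75.111], 'eef_rot': [0.001, 0.786, 0.618, 0.0], 'force': [-0.42, 0.44, 0.184], 'joints': [-0.355, 0.415, 1.658, -0.001, 1.067, -0.116]}
cover_1 0.97 [189.0, 0.0, 315.0, 83.0] [609.5 -25.6  32.8] 10188
cover_1 0.9 [55.0, 94.0, 185.0, 209.0] [502.  -75.5  32.6] 13348
cover_1 0.88 [359.0, 250.0, 461.0, 345.0] [ 699.9 -250.4   12.5] 5069
cover_1 0.7 [110.0, 241.0, 132.0, 263.0] [ 454.1 -161.9    9.2] 441
cover_1 0.69 [32.0, 322.0, 122.0, 363.0] [ 385.7 -237.7   12.5] 3054
cover_1 0.68 [37.0, 0.0, 181.0, 81.0] [519.9  -4.   32.7] 10631
cover_1 0.55 [192.0, 96.0, 312.0, 215.0] [591.6 -97.3  36.2] 13361
pad_1 0.88 [89.0, 0.0, 125.0, 30.0] [522.3  10.6  35.6] 971
pad_1 0.79 [231.0, 0.0, 270.0, 34.0] [612.4 -11.4  35.6] 1027
pad_1 0.64 [52.0, 340.0, 78.0, 359.0] [ 373.7 -242.2   15.3] 424
pad_1 0.62 [104.0, 137.0, 141.0, 173.0] [500.3 -78.1  35.5] 862
pad_1 0.62 [236.0, 142.0, 269.0, 171.0] [ 591.  -100.5   39.1] 850
pad_1 0.48 [108.0, 242.0, 133.0, 265.0] [ 454.1 -161.4    9. ] 494
```

View pics/w1.png

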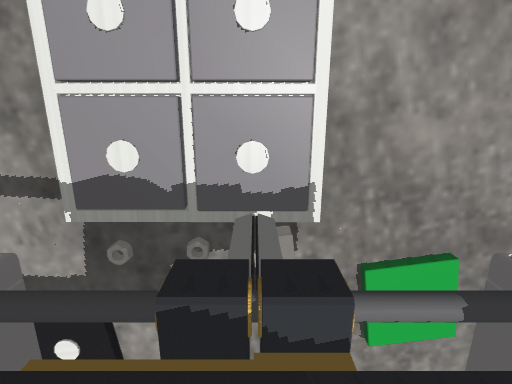

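The wrist view shows the raised cover's pad at (252,157), with the shut fingertips at (255,213) just above its outer −y rim. I will shift in slightly and descend gently.

Emit:
{"fn": "servo_tool", "kwargs": {"rows": [0.02,0,0.1,0,0,0,1,0.02,0,0.2,0,0,0,1,0.02,0,0.27,0,0,0,1,0.02,0,0.27,0,0,0,1,0.02,0,0.27,0,0,0,1,0.02,0,0.27,0,0,0,1]}}

```text
clock: 4.15
position: [582.5, -137.9, 46.5]
eef_rot: [0.0, 0.786, 0.619, 0.0]
force: [-0.3, 0.1, 1.0]
finger_gap: 0.003
finger_force: 0.0
```

Emit:
{"fn": "servo_tool", "kwargs": {"rows": [0,0,0.005,0,0,0,1,0,0,0.01,0,0,0,1,0,0,0.015,0,0,0,1,0,0,0.02,0,0,0,1,0,0,0.02,0,0,0,1]}}

```text
clock: 4.65
position: [582.4, -138.0, 44.6]
eef_rot: [0.0, 0.786, 0.619, -0.0]
force: [-0.7, -0.3, 0.9]
finger_gap: 0.004
finger_force: 0.3
```

Emit:
{"fn": "servo_tool", "kwargs": {"rows": [-0.02,0,-0.01,0,0,0,1,-0.02,0,0,0,0,0,1,-0.02,0,0.005,0,0,0,1,-0.02,0,0.01,0,0,0,1,-0.02,0,0.01,0,0,0,1]}}

```text
clock: 5.15
position: [581.8, -140.0, 43.4]
eef_rot: [0.0, 0.786, 0.619, -0.0]
force: [-0.6, -0.9, 0.8]
finger_gap: 0.007
finger_force: 0.4
```

Emit:
{"fn": "servo_tool", "kwargs": {"rows": [0,0,0.005,0,0,0,1,0,0,0.01,0,0,0,1,0,0,0.01,0,0,0,1]}}

```text
clock: 5.45
position: [581.8, -139.8, 42.4]
eef_rot: [0.0, 0.786, 0.619, -0.0]
force: [-0.6, -2.0, -0.2]
finger_gap: 0.005
finger_force: 0.4
```

```bash
cat >> h.py <<'E'
C=np.array([[500.6,-80],[591.3,-101.7],[523,11],[612.5,-11.8]]); ex=np.array([.972,-.236]); ey=np.array([.236,.972])
def tilt(n):
    X=cloud(env.get_image(n))
    for c in C:
        D=X[...,:2]-c; a=D@ex; b=D@ey; r=np.hypot(a,b)
        m=(abs(a)<37)&(b>-26)&(b<37)&(r>16)&(abs(X[...,2]-35)<8); z=X[m][:,2]
        A=np.c_[a[m],b[m],np.ones(m.sum())]; w=np.ones(len(z),bool)
        for _ in range(4):
            s=np.linalg.lstsq(A[w],z[w],rcond=None)[0]; e=abs(z-A@s); w=e<3*np.median(e)+.1
        print(n,c,"slope x,y",np.round(s[:2],3),"z",round(s[2],2),w.sum())
E
python3 - <<'E'
from h import *
for n in("wrist","side"): tilt(n)
print(env.observe()["force"])
E
```

```text
wrist [500.6 -80. ] slope x,y [0.001 0.001] z 32.63 9629
wrist [ 591.3 -101.7] slope x,y [-0.001  0.099] z 36.82 9952
wrist [523.  11.] slope x,y [ 0. -0.] z 32.69 5289
wrist [612.5 -11.8] slope x,y [ 0.001 -0.001] z 32.71 5385
side [500.6 -80. ] slope x,y [-0.004  0.001] z 35.22 449
side [ 591.3 -101.7] slope x,y [-0.001  0.081] z 39.35 355
side [523.  11.] slope x,y [ 0.004 -0.02 ] z 35.28 61
side [612.5 -11.8] slope x,y [-0.009 -0.163] z 34.8 35
[-0.18010131  0.20899574  1.41073169]
```

The cover tips about 0.09 rad under the finger while the others stay level, so it is the loose one. I will lift, go over its pad and check that it levels.

Emit:
{"fn": "servo_tool", "kwargs": {"rows": [0,0,-0.05,0,0,0,1,0,0,-0.18,0,0,0,1,0,0,-0.18,0,0,0,1,0.2,0,-0.18,0,0,0,1,0.4,0,-0.18,0,0,0,1,0.4,0,-0.18,0,0,0,1,0.4,0,-0.15,0,0,0,1,0.4,0,-0.12,0,0,0,1,0.4,0,-0.12,0,0,0,1,0.4,0,-0.12,0,0,0,1]}}

```text
clock: 6.55
position: [591.0, -101.6, 54.2]
eef_rot: [-0.0, 0.786, 0.618, -0.0]
force: [0.4, -0.5, 0.7]
finger_gap: 0.008
finger_force: 0.0
```

```bash
python3 - <<'E'
from h import *
tilt("wrist"); p=env.get_image("wrist")
cv2.imwrite("pics/w2.png",p["image"])
o=env.observe(); print(o["clock"],o["position"],o["force"])
E
```

```text
wrist [500.6 -80. ] slope x,y [0.    0.001] z 32.6 7304
wrist [ 591.3 -101.7] slope x,y [0.001 0.   ] z 36.16 6685
wrist [523.  11.] slope x,y [0.    0.001] z 32.68 10687
wrist [612.5 -11.8] slope x,y [0.    0.001] z 32.7 10681
6.65 [ 591.20619753 -101.41967261   54.44415395] [ 0.11195153  0.60063497 -1.41277953]
```

View pics/w2.png

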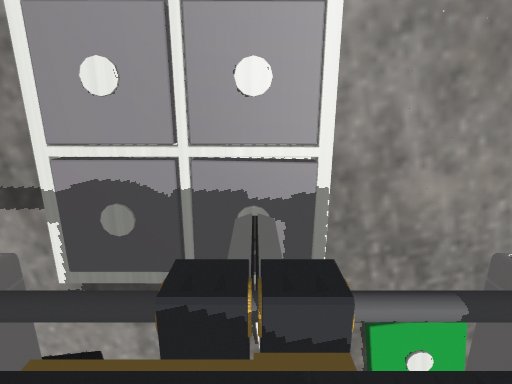

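It is level again, and the fingertips at (255,215) are centred over its pad. I will press it down in small steps.

Emit:
{"fn": "servo_tool", "kwargs": {"rows": [0,0,0.03,0,0,0,1,0,0,0.055,0,0,0,1,0,0,0.065,0,0,0,1,0,0,0.07,0,0,0,1,0,0,0.075,0,0,0,1,0,0,0.075,0,0,0,1]}}

```text
clock: 7.25
position: [591.1, -100.9, 47.7]
eef_rot: [0.0, 0.786, 0.619, -0.0]
force: [-2.0, 0.5, 5.3]
finger_gap: 0.009
finger_force: 2.8
```

Emit:
{"fn": "servo_tool", "kwargs": {"rows": [0,0,0.005,0,0,0,1,0,0,0.01,0,0,0,1,0,0,0.01,0,0,0,1]}}

```text
clock: 7.55
position: [591.2, -101.0, 47.5]
eef_rot: [0.0, 0.786, 0.619, 0.0]
force: [-2.8, 0.2, 8.6]
finger_gap: 0.007
finger_force: 4.7
```

Emit:
{"fn": "servo_tool", "kwargs": {"rows": [0,0,0.005,0,0,0,1,0,0,0.01,0,0,0,1,0,0,0.01,0,0,0,1]}}

```text
clock: 7.85
position: [591.2, -101.0, 46.6]
eef_rot: [0.0, 0.786, 0.619, 0.0]
force: [-3.2, 1.8, 10.3]
finger_gap: 0.001
finger_force: 4.9
```

Emit:
{"fn": "servo_tool", "kwargs": {"rows": [0,0,0.005,0,0,0,1,0,0,0.01,0,0,0,1,0,0,0.01,0,0,0,1]}}

```text
clock: 8.15
position: [591.2, -101.0, 45.6]
eef_rot: [0.0, 0.786, 0.619, 0.0]
force: [-3.1, 0.5, 10.2]
finger_gap: 0.008
finger_force: 5.0
```

Moving down at about 10 N; continuing until it bottoms out.

Emit:
{"fn": "servo_tool", "kwargs": {"rows": [0,0,0.005,0,0,0,1,0,0,0.01,0,0,0,1,0,0,0.015,0,0,0,1,0,0,0.015,0,0,0,1]}}

```text
clock: 8.55
position: [591.0, -101.0, 44.2]
eef_rot: [0.0, 0.786, 0.619, -0.0]
force: [-3.5, 0.5, 11.6]
finger_gap: 0.006
finger_force: 5.6
```

Emit:
{"fn": "servo_tool", "kwargs": {"rows": [0,0,0.005,0,0,0,1,0,0,0.005,0,0,0,1,0,0,0.005,0,0,0,1]}}

```text
clock: 8.85
position: [591.1, -101.0, 44.2]
eef_rot: [0.0, 0.786, 0.619, 0.0]
force: [-4.3, 0.1, 13.0]
finger_gap: 0.002
finger_force: 6.9
```

Emit:
{"fn": "servo_tool", "kwargs": {"rows": [0,0,0.005,0,0,0,1,0,0,0.01,0,0,0,1,0,0,0.01,0,0,0,1]}}

```text
clock: 9.15
position: [591.0, -100.9, 44.2]
eef_rot: [0.001, 0.786, 0.619, 0.0]
force: [-5.0, 1.4, 18.9]
finger_gap: 0.005
finger_force: 9.5
```

Emit:
{"fn": "servo_tool", "kwargs": {"rows": [0,0,-0.03,0,0,0,1,0,0,-0.1,0,0,0,1,0,0,-0.4,0,0,0,1,-0.3,0,-0.8,0,0,0,1,-0.6,0,-0.9,0,0,0,1,-0.9,0,-0.9,0,0,0,1,-0.9,0,-0.9,0,0,0,1,-0.9,0,-0.9,0,0,0,1,-0.9,0,-0.9,0,0,0,1]}}

```text
clock: 10.05
position: [570.0, -187.4, 130.4]
eef_rot: [-0.001, 0.786, 0.619, 0.0]
force: [0.9, 0.7, 0.2]
finger_gap: 0.009
finger_force: 0.0
```

```bash
python3 - <<'E'
from h import *
tilt("wrist"); tilt("top")
p=env.get_image("wrist"); cv2.imwrite("pics/w3.png",p["image"])
o=env.observe(); print(o["clock"],o["position"],o["force"])
E
```

```text
wrist [500.6 -80. ] slope x,y [0.001 0.   ] z 32.68 5211
wrist [ 591.3 -101.7] slope x,y [0.    0.001] z 32.71 5279
wrist [523.  11.] slope x,y [-0.    -0.025] z 32.08 562
wrist [612.5 -11.8] slope x,y [-0.002 -0.086] z 30.72 683
top [500.6 -80. ] slope x,y [-0.002  0.007] z 33.13 507
top [ 591.3 -101.7] slope x,y [-0.001 -0.002] z 33.32 600
top [523.  11.] slope x,y [0.002 0.004] z 33.1 638
top [612.5 -11.8] slope x,y [0.001 0.002] z 33.31 615
10.2 [ 570.20514972 -187.29334596  130.56846238] [0.15284322 0.00850445 0.2419413 ]
```

View pics/w3.png

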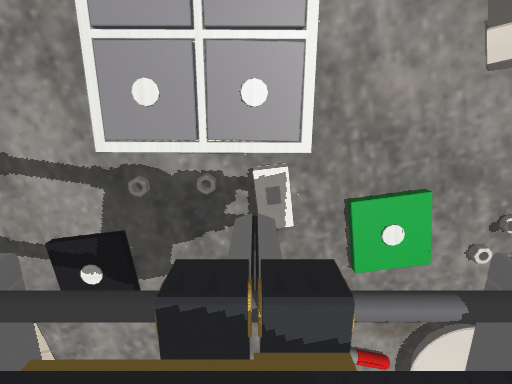

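The cover, with its pad at (254,92), is now flat at 32.7 mm, the same as its neighbour. The nuts (139,186) and (206,183) and the white box (273,197) are undisturbed, and the tool is clear.

```bash
python3 -c "
from bench import env; print(env.job_done())"
```

```text
the job is handed in; nothing more can be done
None
```

Cover_4 was the loose one: it tipped about 0.09 rad under a light rim press, and I pushed it home by its pad (wrist force 19 N at most); it now lies flat and level with the other three. I pressed no other cover, because both cameras already showed cover_4 sitting 3.5 mm high, and the job is handed in.

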